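Unbolt the long stock case on the goldsmith's bench

ROBOT

A 7-joint arm with a two-finger parallel gripper is mounted at the origin on the work surface. World frame = base frame: x ahead of the robot, y to its left, z up, the work surface at z = 0. Lengths are in m, angles in rad, forces in N, time in s.
With the tool pointing down it reaches from about 0.4 to 0.85 m from the base axis. Payload 4.5 kg.
Tool frame: the origin (TCP) lies between the finger pads; the fingertips stand 17 mm ahead of it and the grasp point (between the pads) lies 2 mm behind it; z points along the fingers, y is the direction in which the jaws open and shut (so a half turn about z gives the same grasp; the last joint's range is limited). The gripper opens to 85 mm and grips with 20 to 120 N. Pads are 22 mm wide; open, the fingers measure 114 mm over their backs; the gripper's body (76 mm by 85 mm) begins 54 mm behind the grasp point. The pads swing forward as they close: fully open they stand 13 mm farther back than shut.
Start: joints at [-1.236, 0.689, -0.195, 1.565, 0.157, 0.902, -0.215], TCP at [0.185, 0.597, 0.223] pointing down, gripper open.
Joint ranges: [-3.01, 3.01], [-0.46, 2.08], [-1.47, 1.51], [0.13, 2.56], [-1, 4.14], [0.04, 2.09], [-2.66, 2.66]. Speed limits (rad/s): [2.57, 2.57, 3.14, 3.14, 3.14, 3.14, 3.14].

INTERFACE

Orientations are given as a 3x3 rotation matrix whose columns are the frame's x, y, z axes.
In Python, from cell import telemetry, cams, r, models gives the robot as it stands. The module is installed in compiled form; this text tells all that it offers.
- The arm moves only by the tool send_rows, never from a script. Its argument "increments" is a list of rows, each a list of 3 entries, a list of its own where there are three numbers: the shift along the tool's x, y, z in mm, then the turn about the tool's z in rad, then the finger opening in mm, from 0 to 85.4. A call has exactly 5 rows; each row is the pose to reach, as a shift and turn from the pose measured when the call began, along the tool's axes at that moment; what a row does not reach only later rows make up. A row lasts 1/8 s, in which the tool goes at most 62.5 mm and 10.7 degrees, less where a joint would pass 70% of its speed; a pose out of reach is approached as far as the arm can. A call with a gripper value outside its range is refused whole. The fingers move at their own pace and stop on an object; the grip force is fixed at half the most. Time passes only in rows, so rows that repeat a pose let the fingers close, or fill a call up. It gives the time, the measured TCP pose, the force and the opening at its end, in the units of the state.
- telemetry.state(): the state, without advancing time (a new reading comes with each control period).
- cams.grab_frame(name): name is "scene" or "top" or "wrist"; returns a dict with "frame" (480x640x3 uint8, blue, green, red), "range_z" (480x640 float32, m along the optical axis (not along the pixel's ray), 0 where there is no reading), "K" (3x3 intrinsics, pixels), "R" (3x3) and "t" (3): a world point X has camera coordinates R X + t. Camera axes: x right, y down, z forward; pixel columns grow to the right and rows downward; lengths in m; the calibration is good to about 2 mm. A picture is of the moment at which its call begins.
- r.close_job(): hands the job in, once; it reports no verdict.
Trained networks look in a picture, given as the dict that the camera call returned (one of the last four; its "shot" number tells which), for a name from the list of things; names that differ only in an ending like _2 or _b are one class to them, and where a whole thing is asked for, a point or a joint stands for the part that bears it (a point fixed in the world has none). Each returns a list of dicts, best first, with "conf" (0 to 1); they miss things now and then, are a little off and sometimes report something else, mostly with a low value. They report only what shows in the picture. A call takes as long as a camera call.
- models.regions_of(picture, query): "pixels" (480x640 bool, what is visible of it) and "xy" ([column, row] in pixels, amid what is visible of it).
The state is a dict: "t": time; "q": joint angles; "qvel": joint speeds; "effort": joint torques, N m; "ee_pos": TCP position; "tool_rot": TCP orientation; "contact_force": force on the tool from outside, world axes, zero at the start; "ft_torque": the same for the moment, N m; "grip_width": finger opening in m.
Only numpy, scipy, OpenCV 4.12 (cv2) and the standard library are available. Lean on these libraries where they do the work, as an engineer would, in place of code of your own. Each camera call takes 0.05 s, during which the arm holds its last target.

TASK

Unbolt the longer of the two wooden stock cases on the bench: lift the handle of its barrel bolt by its knob up clear of the notch, slide the bolt all the way back out of its keeper, and let go. Leave the smaller case bolted.

Things in the scene. Friction and masses are not known exactly. Their poses are not given: they have to be found in the camera images.
- long_pivot (a point): Where the handle joins the bolt of the long case (fixed dark wooden box, 220 x 320 x 70 mm high, plywood lid on top): on the bolt's centre line, 30 mm above the lid, 100 mm above the bench. Travels with the bolt, does not turn with the handle. Axes: z up, y along the 14 mm bolt towards its keeper (the bolt slides OUT towards -y); the lowered handle points to -x.
- long_handle (a joint): Handle angle q, rad: 0 = level in its notch, 1.57 = upright, its stop; clear of the notch from 0.7. Stays as left; 1 to 2 N moves it. A 9 mm rod ending in a steel cross knob, 18 mm dia., 22 mm long along y with flat ends, its centre 50 mm x (-cos q, 0, sin q) from long_pivot in its axes. The notch is in a plate 15 to 21 mm in front of the bolt's centre line, 6 mm higher than it.
- long_bolt (a joint): How far the long case's bolt is slid out, m: 0 = home in the keeper, 0.045 = fully back at its stop; the tip leaves the keeper at 0.020. With the handle in the notch it has only about 3 mm of play. Slides with about 2 N and stays where it is left.
- small_bolt (a joint): How far the like bolt on the small case (150 x 180 x 70 mm, a bystander) is slid out, m: 0 = home, to be left so.

How it is judged:
On the way:
1. the long case's handle is lifted out of the notch while its bolt is still home (value of joint long_handle above 0.5 rad and value of joint long_bolt below 0.015 m), for 0.05 s.
At the end, for the whole second after the job is handed in: The long case's bolt is slid out by more than 32 mm of its 45 mm travel and at rest (handle at any angle); the small case's bolt is still home (less than 10 mm out) (value of joint long_bolt above 0.032 m and not (velocity of joint long_bolt above 0.01 m/s) and not (velocity of joint long_bolt below -0.01 m/s) and value of joint small_bolt below 0.01 m); the robot touches nothing.
It fails at once if the small case's bolt is slid out of its home position (10 mm or more) (value of joint small_bolt above 0.01 m).
It also fails if it takes over 32 s, if anything falls off the work surface, if the arm or the gripper's body presses on something with over 40 N, if the wrist force passes 120 N, or if a joint passes its speed limit or range.

## Working session

There is one attempt and no reset: what is moved stays moved. The work goes in short steps, Python scripts to look and compute and a tool call to move; the robot and the scene stay as the last step left them, time stands still between calls to the robot, and variables do not carry over. Pictures are saved under pics/ and viewed, and the job is handed in when it is done.

Besides the shell and the picture viewer there is one more tool, called after "Emit:" as name([rows], argument=value, ...), one row to a line, values as JSON. send_rows: Moves the arm, as the interface text tells. Its arguments: {"type":"object","properties":{"increments":{"type":"array","items":{"type":"array"}}},"required":["increments"]}

```bash
mkdir -p pics
cat > h.py <<'E'
import numpy as np, cv2
from cell import telemetry, cams, r, models
def world(p,u,v,z=None):
    z=p["range_z"][int(round(v)),int(round(u))] if z is None else z
    c=np.array([(u-p["K"][0,2])/p["K"][0,0]*z,(v-p["K"][1,2])/p["K"][1,1]*z,z])
    return p["R"].T@(c-p["t"])
def cloud(p,m):
    v,u=np.nonzero(m&(p["range_z"]>0)); z=p["range_z"][v,u]
    c=np.stack([(u-p["K"][0,2])/p["K"][0,0]*z,(v-p["K"][1,2])/p["K"][1,1]*z,z])
    return ((c.T-p["t"])@p["R"])
E
python3 - <<'E'
from h import *
s=telemetry.state(); print(s["t"],s["ee_pos"],s["tool_rot"])
for n in ["top","scene"]:
    p=cams.grab_frame(n); cv2.imwrite(f"pics/{n}0.png",p["frame"])
    for q in ["long_handle","long_pivot"]:
        for d in models.regions_of(p,q)[:4]:
            c=cloud(p,d["pixels"]); print(n,q,round(d["conf"],2),d["xy"],d["pixels"].sum(),np.median(c,0).round(3),c.min(0).round(3),c.max(0).round(3))
E
```

```text
0.0 [0.1850302  0.59628181 0.22219285] [[-9.55117780e-01  2.96225994e-01 -4.31556763e-04]
 [ 2.96226287e-01  9.55116144e-01 -1.77133098e-03]
 [-1.12527450e-04 -1.81966817e-03 -9.99998338e-01]]
top long_handle 0.93 [191.2, 238.0] 476 [0.551 0.251 0.107] [0.528 0.241 0.068] [0.597 0.277 0.112]
top long_pivot 0.73 [196.1, 221.5] 1017 [0.58  0.249 0.106] [0.528 0.178 0.068] [0.601 0.298 0.114]
scene long_handle 0.86 [449.1, 227.4] 343 [0.558 0.251 0.105] [0.523 0.241 0.068] [0.599 0.276 0.111]
```

View pics/top0.png

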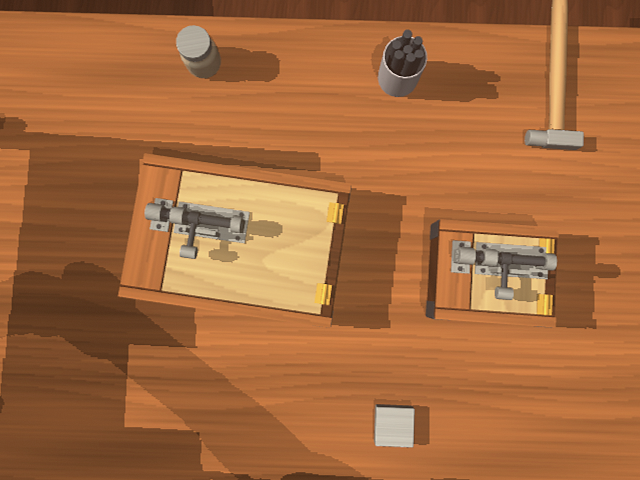

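View pics/scene0.png

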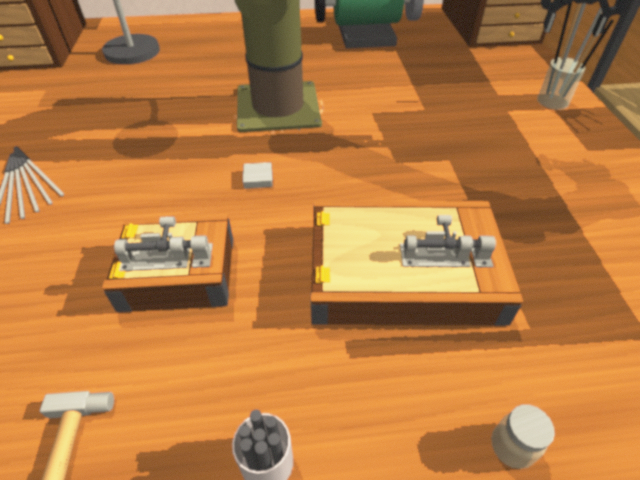

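Top view: the long case is at left, with its keeper end near (155,212), the bolt's rear end near (245,228) and the knob near (188,252). The small case is at right. Next I'll measure the axis direction and the knob.

```bash
cat > m.py <<'E'
from h import *
import sys
def meas(n,tag):
    p=cams.grab_frame(n)
    x=None
    for q in ["long_handle","long_pivot"]:
        for d in models.regions_of(p,q)[:2]:
            c=cloud(p,d["pixels"]); print(n,q,round(d["conf"],2),d["xy"],len(c))
            if d["conf"]<.5: continue
            if q=="long_handle":
                k=c[(c[:,2]>.085)]
                # case axis from lid pca below
                np.save(f"{tag}_h.npy",k)
            else: np.save(f"{tag}_b.npy",c)
            break
    # long case lid: top plane at z~.07 near
    m=np.ones((480,640),bool); c=cloud(p,m)
    s=(abs(c[:,2]-.07)<.008)&(c[:,1]>.02)&(c[:,0]>.35)&(c[:,0]<.8)&(c[:,1]<.5)
    rc=cv2.minAreaRect((c[s][:,:2]*1000).astype(np.float32)); print("lid rect",rc,np.median(c[s][:,2]))
    cv2.imwrite(f"pics/{tag}.png",p["frame"])
    return p
if __name__=="__main__":
    n,tag=sys.argv[1:3]; meas(n,tag)
    k=np.load(tag+"_h.npy")
    for a in [8,10,12]:
        t=np.radians(a); y=np.array([np.sin(t),np.cos(t)]); x=np.array([np.cos(t),-np.sin(t)])
        X=k[:,:2]@x; Y=k[:,:2]@y; f=X<X.min()+.016
        print(a,"X",X.min(),X.max(),"knob Y",np.percentile(Y[f],[2,50,98]),"z",np.percentile(k[f,2],[5,50,95]), "knob ctr",(X.min()+.009)*x+np.percentile(Y[f],[2,98]).mean()*y)
E
python3 m.py top t1; python3 m.py scene s1
python3 - <<'E'
import cv2
a=cv2.imread("pics/top0.png")[190:270,130:260]; cv2.imwrite("pics/z.png",cv2.resize(a,None,fx=6,fy=6))
E
```

```text
top long_handle 0.94 [193.8, 238.3] 437
top long_pivot 0.94 [196.0, 221.6] 961
lid rect ((560.6570434570312, 193.98854064941406), (321.31134033203125, 220.9563751220703), 83.08959197998047) 0.07024498262252898
8 X 0.48863646244141734 0.5563680711248133 knob Y [0.31637031 0.32502691 0.33687929] z [0.10274958 0.10918274 0.11185041] knob ctr [0.53825088 0.2541885 ]
10 X 0.47718271272677243 0.5445091946325281 knob Y [0.3335643  0.34264009 0.35401359] z [0.10279954 0.10917285 0.11182636] knob ctr [0.53849483 0.25414128]
12 X 0.4651475893810322 0.5319869175617947 knob Y [0.35022362 0.35942269 0.37083297] z [0.1028162  0.10916972 0.11181835] knob ctr [0.53874437 0.25406906]
scene long_handle 0.82 [446.5, 226.3] 328
scene long_pivot 0.86 [447.9, 240.8] 758
lid rect ((560.9981079101562, 194.00241088867188), (320.65838623046875, 224.06248474121094), 83.04405212402344) 0.06899896047829948
8 X 0.49086660994170617 0.5581630942221856 knob Y [0.31651706 0.32540252 0.33721767] z [0.09704694 0.10723513 0.10971626] knob ctr [0.54049309 0.25411833]
10 X 0.4795120613594928 0.5462947342312611 knob Y [0.33371104 0.3427106  0.3546255 ] z [0.09705887 0.1071477  0.10971353] knob ctr [0.54085466 0.25411035]
12 X 0.46757330119368373 0.5339536530476849 knob Y [0.35030093 0.35945722 0.3716344 ] z [0.09706484 0.10707907 0.10971216] knob ctr [0.54120843 0.2539945 ]
```

View pics/z.png

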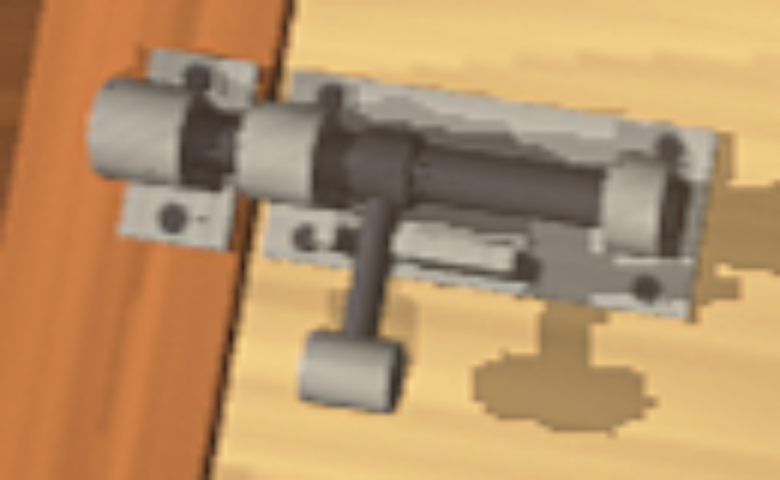

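Emit:
send_rows([
  [[-45, -23, 0], -0.04, 50],
  [[-95, -48, 0], -0.08, 50],
  [[-150, -76, 0], -0.12, 50],
  [[-205, -104, 0], -0.15, 50],
  [[-260, -131, 0], -0.18, 50],
])

```text
t: 1.23
ee_pos: [0.3961, 0.3934, 0.2233]
tool_rot: [[-0.993, 0.119, 0.001], [0.119, 0.993, 0.001], [-0.0, 0.001, -1.0]]
contact_force: [1.1, 0.2, 0.2]
grip_width: 0.0501
```

```bash
cat > g.py <<'E'
from h import *
import sys
s=telemetry.state(); R=np.array(s["tool_rot"]); p=np.array(s["ee_pos"])
print(s["t"],p.round(4),"yaw deg",np.degrees(np.arctan2(R[0,1],R[1,1])).round(2),"tilt",R[:,2].round(4),"w",s["grip_width"],"F",np.round(s["contact_force"],1))
if len(sys.argv)>3:
    T=np.array([float(a) for a in sys.argv[1:4]]); print("tool delta mm",(R.T@(T-p)*1000).round(1),"turn",(np.arctan2(R[0,1],R[1,1])-np.radians(6.93))*-1)
E
python3 g.py .539 .2545 .18
```

```text
1.225 [0.3961 0.3934 0.2233] yaw deg 6.86 tilt [ 5.e-04  5.e-04 -1.e+00] w 0.05010276560682128 F [1.1 0.2 0.2]
tool delta mm [-158.5 -120.9   43.3] turn 0.0012098225208413277
```

Emit:
send_rows([
  [[-45, -34, 12], 0, 50],
  [[-90, -68, 24], 0, 50],
  [[-130, -99, 35], 0, 50],
  [[-158, -121, 43], 0, 50],
  [[-158, -121, 43], 0, 50],
])

```text
t: 1.85
ee_pos: [0.541, 0.2501, 0.1793]
tool_rot: [[-0.992, 0.126, 0.001], [0.126, 0.992, -0.002], [-0.001, -0.002, -1.0]]
contact_force: [-0.7, -0.2, 0.1]
grip_width: 0.0497
```

```bash
python3 m.py wrist w1; python3 g.py .539 .2545 .100
```

```text
wrist long_handle 0.91 [321.2, 257.7] 1931
wrist long_pivot 0.83 [320.9, 295.0] 3280
lid rect ((560.3422241210938, 195.66932678222656), (321.19537353515625, 221.1678466796875), 83.01715850830078) 0.07100058535025175
8 X 0.48642949745299885 0.554660285702703 knob Y [0.31934477 0.32973546 0.34013706] z [0.10397489 0.11012238 0.11199494] knob ctr [0.53649908 0.25758144]
10 X 0.47453486281071844 0.5428667075036432 knob Y [0.3364701  0.34678175 0.3570932 ] z [0.1039627  0.11013384 0.11199614] knob ctr [0.53640688 0.25754831]
12 X 0.4619389591935668 0.5304117298436961 knob Y [0.35307048 0.3635211  0.37363347] z [0.10396228 0.11013955 0.11199967] knob ctr [0.53619294 0.25749815]
2.0 [0.5378 0.2558 0.1805] yaw deg 6.77 tilt [ 2.0e-04  1.8e-03 -1.0e+00] w 0.05009064305907182 F [-0.5  0.6  0.6]
tool delta mm [-1.3 -1.3 80.5] turn 0.0027767935145343037
```

View pics/w1.png

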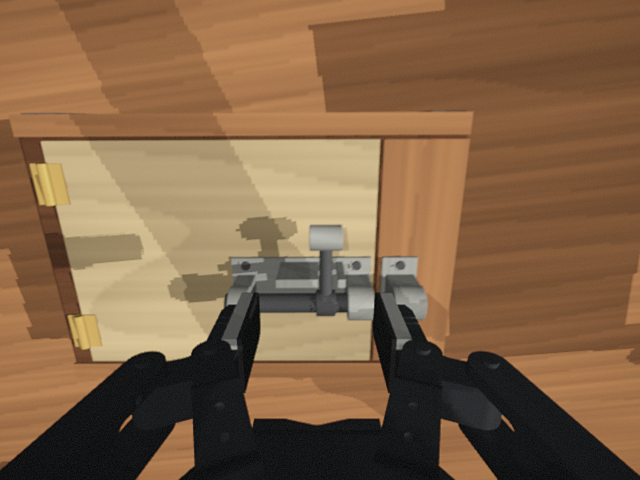

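Wrist view: the knob is at (326,237), between the open fingers, and the bolt lies below it with the keeper to the right. The arm was still settling when this was taken, so I'll measure again at rest.

```bash
python3 m.py wrist w2; python3 g.py .538 .2555 .099
```

```text
wrist long_handle 0.74 [316.7, 261.7] 1899
wrist long_pivot 0.83 [313.2, 298.7] 3250
lid rect ((560.0792846679688, 195.91534423828125), (321.10003662109375, 221.6064910888672), 83.1241683959961) 0.070996012828962
8 X 0.4865875817331296 0.5549965319883996 knob Y [0.31911785 0.32992011 0.34050682] z [0.1039102  0.11007466 0.11176165] knob ctr [0.53666556 0.25763016]
10 X 0.4744972209631986 0.5432946483483664 knob Y [0.33614548 0.34682192 0.35744216] z [0.10390983 0.11009774 0.11176985] knob ctr [0.53637193 0.25756683]
12 X 0.46182875842021776 0.5309308438674459 knob Y [0.35280487 0.36357135 0.37397604] z [0.10389722 0.11010748 0.11177302] knob ctr [0.53609314 0.2575587 ]
2.15 [0.5377 0.2561 0.1807] yaw deg 6.71 tilt [ 6.0e-04  1.5e-03 -1.0e+00] w 0.050070225331381016 F [-0.5  0.6  0.3]
tool delta mm [-0.3 -0.7 81.7] turn 0.003894904727676035
```

Emit:
send_rows([
  [[0, 0, 25], 0.003, 50],
  [[0, 0, 50], 0.003, 50],
  [[0, 0, 70], 0.003, 50],
  [[0, 0, 82], 0.003, 50],
  [[0, 0, 82], 0.003, 50],
])

```text
t: 2.78
ee_pos: [0.5371, 0.2565, 0.0982]
tool_rot: [[-0.993, 0.119, -0.0], [0.119, 0.993, 0.001], [0.001, 0.001, -1.0]]
contact_force: [0.2, 0.7, -0.7]
grip_width: 0.0497
```

```bash
python3 - <<'E'
from h import *
p=cams.grab_frame("wrist"); cv2.imwrite("pics/w3.png",p["frame"])
E
python3 g.py .5375 .256 .099
```

```text
2.825 [0.5377 0.2567 0.0989] yaw deg 6.85 tilt [ 8.0e-04  1.7e-03 -1.0e+00] w 0.04963117079208028 F [ 0.4  0.  -0.3]
tool delta mm [ 0.1 -0.7 -0.1] turn 0.0014564179519891002
```

View pics/w3.png

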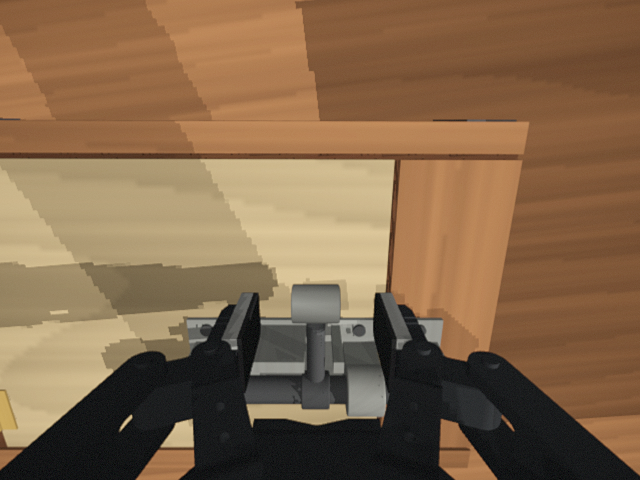

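The knob at (316,303) sits between the pads at (248,320) and (386,320), at about pad height. Closing now.

Emit:
send_rows([
  [[0, 0, 0], 0, 15],
  [[0, 0, 0], 0, 15],
  [[0, 0, 0], 0, 15],
  [[0, 0, 0], 0, 15],
  [[0, 0, 0], 0, 15],
])

```text
t: 3.45
ee_pos: [0.5379, 0.2568, 0.099]
tool_rot: [[-0.993, 0.119, 0.001], [0.119, 0.993, 0.002], [-0.001, 0.002, -1.0]]
contact_force: [0.2, -0.1, 1.0]
grip_width: 0.0163
```

```bash
python3 - <<'E'
from h import *
p=cams.grab_frame("wrist"); cv2.imwrite("pics/w4.png",p["frame"])
E
python3 g.py .5375 .256 .099
```

```text
3.5 [0.5379 0.2567 0.099 ] yaw deg 6.85 tilt [ 0.0011  0.0019 -1.    ] w 0.01624027667814281 F [-0.1 -0.9 -0. ]
tool delta mm [ 0.3 -0.8 -0. ] turn 0.001427448494082384
```

View pics/w4.png

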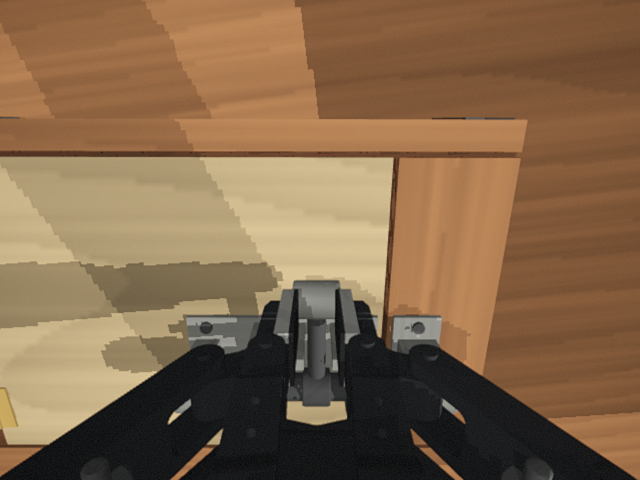

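```bash
python3 - <<'E'
from h import *
p=cams.grab_frame("wrist")
for u,v in [(316,285),(316,295),(316,305),(317,340),(288,296),(346,296),(290,320),(344,320),(298,300),(335,300),(285,300),(350,300)]:
    print(u,v,world(p,u,v).round(4))
a=p["frame"][260:420,230:410]; cv2.imwrite("pics/w5.png",cv2.resize(a,None,fx=4,fy=4,interpolation=cv2.INTER_CUBIC)[:600])
p=cams.grab_frame("scene");a=p["frame"][150:290,370:530]; cv2.imwrite("pics/s5.png",cv2.resize(a,None,fx=4,fy=4,interpolation=cv2.INTER_CUBIC))
E
python3 g.py
```

```text
316 285 [0.5286 0.259  0.1042]
316 295 [0.5313 0.2587 0.1086]
316 305 [0.5354 0.2582 0.1102]
317 340 [0.5565 0.2562 0.1056]
288 296 [0.5253 0.2478 0.1185]
346 296 [0.5279 0.2715 0.119 ]
290 320 [0.5248 0.25   0.1381]
344 320 [0.5276 0.2693 0.1374]
298 300 [0.5316 0.2507 0.111 ]
335 300 [0.5341 0.2668 0.11  ]
285 300 [0.5251 0.2468 0.122 ]
350 300 [0.5286 0.2729 0.1213]
3.6 [0.5379 0.2567 0.099 ] yaw deg 6.85 tilt [ 0.0011  0.0019 -1.    ] w 0.016583572262476032 F [0.3 0.3 0.3]
```

View pics/w5.png

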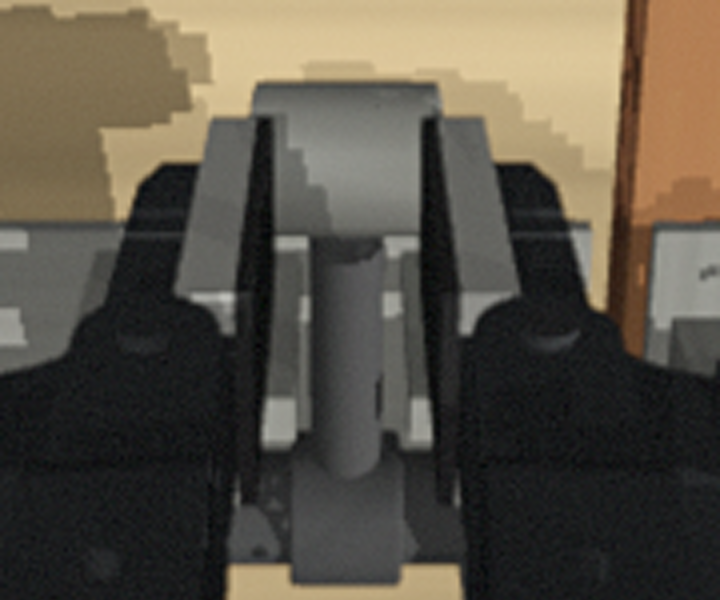

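View pics/s5.png

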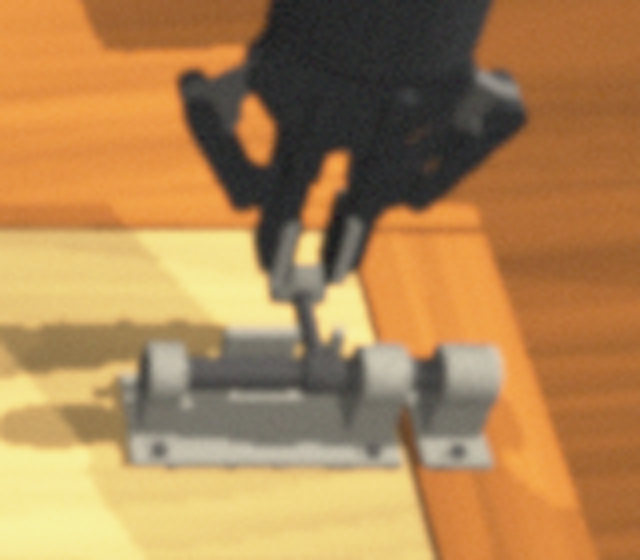

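The pads bracket the knob's flat ends, pads at x 0.525–0.547 and knob centre about 0.5375. The width reads 16 mm where the knob is 22 mm, so I'll watch the lift closely. Lifting along the arc.

Emit:
send_rows([
  [[-0.6, 0, -7.5], 0, 15],
  [[-2.2, 0, -14.8], 0, 15],
  [[-5, 0, -21.7], 0, 15],
  [[-8.7, 0, -28.2], 0, 15],
  [[-13.4, 0, -34.1], 0, 15],
])

```text
t: 4.22
ee_pos: [0.5507, 0.255, 0.1336]
tool_rot: [[-0.993, 0.119, -0.0], [0.119, 0.993, 0.002], [0.0, 0.002, -1.0]]
contact_force: [-1.2, -1.3, -0.3]
grip_width: 0.0151
```

```bash
cat > look.py <<'E'
from h import *
import sys
t=sys.argv[1]
p=cams.grab_frame("wrist"); cv2.imwrite(f"pics/{t}w.png",p["frame"])
p=cams.grab_frame("scene");a=p["frame"][150:290,370:530]
b=cv2.resize(a,None,fx=4,fy=4,interpolation=cv2.INTER_CUBIC); cv2.imwrite(f"pics/{t}s.png",b)
E
python3 look.py L1; python3 g.py
```

```text
4.325 [0.5515 0.2554 0.134 ] yaw deg 6.86 tilt [ 0.0018  0.0027 -1.    ] w 0.015518786615205352 F [ 0.3  0.9 -0.2]
```

View pics/L1w.png

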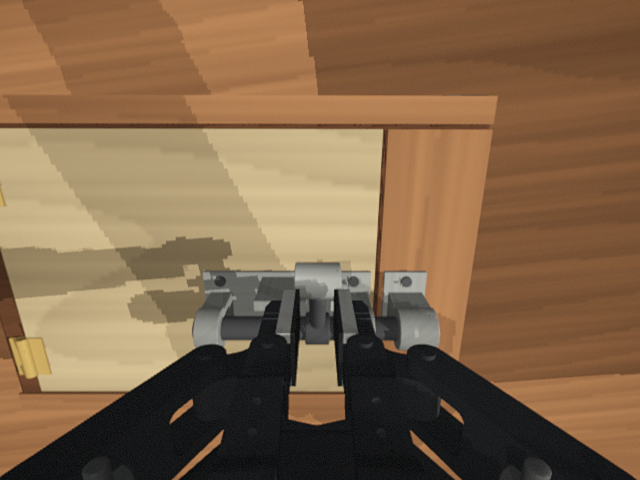

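View pics/L1s.png

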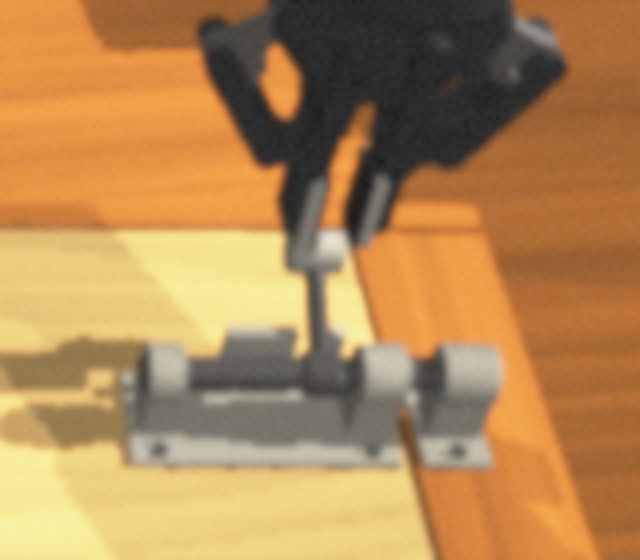

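Run:
```python
from h import *
p=cams.grab_frame("wrist")
for u,v in [(318,268),(318,275),(318,285),(318,295),(318,315)]: print(u,v,world(p,u,v).round(4))
p=cams.grab_frame("top"); a=p["frame"][170:290,120:270]; cv2.imwrite("pics/L1t.png",cv2.resize(a,None,fx=5,fy=5,interpolation=cv2.INTER_CUBIC))
for d in models.regions_of(p,"long_handle")[:2]:
    c=cloud(p,d["pixels"]); print(d["conf"],d["xy"],c.min(0),c.max(0))
```

```text
318 268 [0.5371 0.2593 0.1321]
318 275 [0.5395 0.2589 0.1346]
318 285 [0.5446 0.2584 0.1346]
318 295 [0.5516 0.2575 0.131 ]
318 315 [0.5715 0.2553 0.1157]
0.54 [192.3, 216.4] [0.5365232  0.24268142 0.09995566] [0.59698988 0.25641921 0.13286422]
```

The handle did lift to about q≈0.54 (knob top at z 0.1346), but the knob slipped about 8 mm towards the fingertips. The grip target of 15 mm was too close to the contact reading. I'll open, recentre on the knob and close fully.

Emit:
send_rows([
  [[0, 0, 0], 0, 40],
  [[0, 0, 0], 0, 40],
  [[4, 0, 4], 0, 40],
  [[8, 0, 9], 0, 40],
  [[8, 0, 9], 0, 40],
])

```text
t: 5.1
ee_pos: [0.5414, 0.2561, 0.1234]
tool_rot: [[-0.993, 0.118, -0.002], [0.118, 0.993, 0.001], [0.002, 0.001, -1.0]]
contact_force: [0.6, -0.3, 0.0]
grip_width: 0.0397
```

```bash
cat > k.py <<'E'
from h import *
import sys
p=cams.grab_frame("wrist"); cv2.imwrite(f"pics/{sys.argv[1]}.png",p["frame"])
for u in (310,322):
  for v in range(250,360,10): print(u,v,world(p,u,v).round(4))
E
python3 k.py R1; python3 g.py
```

```text
310 250 [0.5361 0.2543 0.0711]
310 260 [0.5431 0.2535 0.0699]
310 270 [0.5486 0.2528 0.0727]
310 280 [0.5559 0.2519 0.0713]
310 290 [0.5357 0.2552 0.1258]
310 300 [0.5377 0.2551 0.1318]
310 310 [0.5409 0.2547 0.1349]
310 320 [0.5458 0.2541 0.1352]
310 330 [0.561  0.252  0.1194]
310 340 [0.5705 0.2507 0.1138]
310 350 [0.5809 0.2493 0.1079]
322 250 [0.537  0.2616 0.0711]
322 260 [0.5435 0.2609 0.0709]
322 270 [0.5499 0.2601 0.0715]
322 280 [0.5564 0.2594 0.072 ]
322 290 [0.5354 0.2608 0.1279]
322 300 [0.5379 0.2604 0.1326]
322 310 [0.5412 0.26   0.1356]
322 320 [0.5474 0.2593 0.1335]
322 330 [0.5605 0.2581 0.1213]
322 340 [0.571  0.257  0.1142]
322 350 [0.5813 0.2559 0.1084]
5.15 [0.542  0.2562 0.1237] yaw deg 6.79 tilt [-7.0e-04  1.5e-03 -1.0e+00] w 0.03977838276230185 F [ 0.1 -0.6 -0.1]
```

View pics/R1.png

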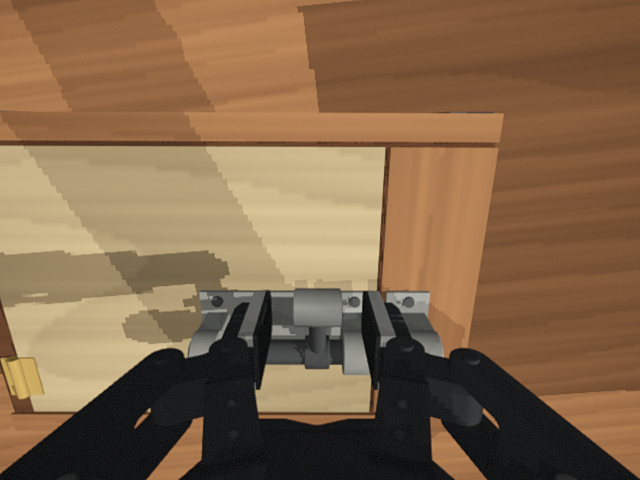

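Knob centre is near x=0.544, z=0.126, between the pads (image (318,307)). Closing firmly.

Emit:
send_rows([
  [[-2, 0.5, 1], 0, 40],
  [[-2, 0.5, 1], 0, 5],
  [[-2, 0.5, 1], 0, 5],
  [[-2, 0.5, 1], 0, 5],
  [[-2, 0.5, 1], 0, 5],
])

```text
t: 5.78
ee_pos: [0.5441, 0.2564, 0.1228]
tool_rot: [[-0.993, 0.118, -0.001], [0.118, 0.993, 0.001], [0.001, 0.001, -1.0]]
contact_force: [0.8, -0.0, 0.6]
grip_width: 0.018
```

```bash
python3 g.py
```

```text
5.775 [0.5441 0.2564 0.1228] yaw deg 6.8 tilt [-5.0e-04  1.4e-03 -1.0e+00] w 0.01801678031396792 F [ 0.8 -0.   0.6]
```

Emit:
send_rows([
  [[0, 0, 0], 0, 5],
  [[-3.4, 0, -5], 0, 5],
  [[-7.3, 0, -9.5], 0, 5],
  [[-11.8, 0, -13.5], 0, 5],
  [[-16.7, 0, -16.9], 0, 5],
])

```text
t: 6.4
ee_pos: [0.5606, 0.2541, 0.1389]
tool_rot: [[-0.993, 0.118, -0.002], [0.118, 0.993, 0.001], [0.002, 0.001, -1.0]]
contact_force: [4.3, 1.9, -15.2]
grip_width: 0.0168
```

```bash
python3 k.py R2; python3 g.py
```

```text
310 250 [0.561  0.2513 0.0707]
310 260 [0.5668 0.2507 0.0738]
310 270 [0.5736 0.2498 0.0744]
310 280 [0.5489 0.254  0.1433]
310 290 [0.5514 0.2537 0.1482]
310 300 [0.5548 0.2533 0.1511]
310 310 [0.5603 0.2526 0.1501]
310 320 [0.5898 0.2483 0.1093]
310 330 [0.6206 0.2439 0.0712]
310 340 [0.6293 0.2428 0.0704]
310 350 [0.6369 0.2419 0.0714]
322 250 [0.5621 0.2591 0.0703]
322 260 [0.568  0.2584 0.0731]
322 270 [0.5749 0.2576 0.0735]
322 280 [0.5494 0.2594 0.1437]
322 290 [0.552  0.259  0.1484]
322 300 [0.5557 0.2585 0.1506]
322 310 [0.5604 0.258  0.151 ]
322 320 [0.5902 0.2553 0.1099]
322 330 [0.6223 0.2523 0.0701]
322 340 [0.6305 0.2513 0.0701]
322 350 [0.6391 0.2504 0.0698]
6.45 [0.5614 0.254  0.1394] yaw deg 6.84 tilt [-8.0e-04  1.2e-03 -1.0e+00] w 0.01694021004281678 F [  3.4  -0.2 -12.8]
```

View pics/R2.png

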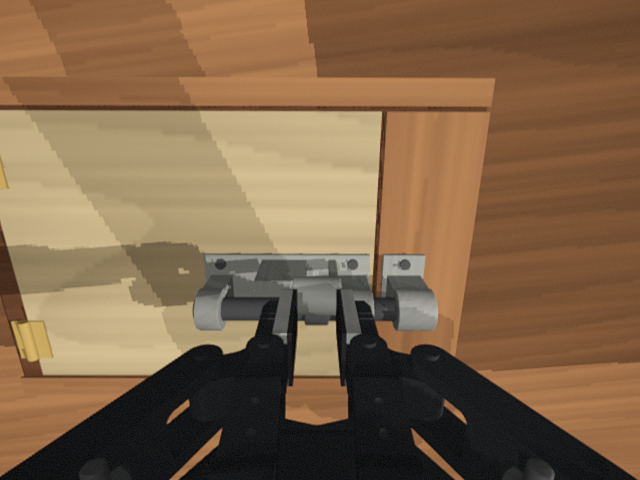

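Knob centre is now about z=0.142, so q≈1.0 and the handle is clear of the notch with the bolt still home. Sliding towards -y.

Emit:
send_rows([
  [[0, -8, 0.5], 0, 5],
  [[0, -17, 0.5], 0, 5],
  [[0, -26, 0.5], 0, 5],
  [[0, -35, 0.5], 0, 5],
  [[0, -43, 0.5], 0, 5],
])

```text
t: 7.08
ee_pos: [0.5559, 0.2106, 0.139]
tool_rot: [[-0.993, 0.119, -0.001], [0.119, 0.993, 0.001], [0.001, 0.001, -1.0]]
contact_force: [0.5, 2.8, -7.3]
grip_width: 0.0167
```

```bash
python3 look.py S1; python3 g.py
```

```text
7.175 [0.5558 0.21   0.139 ] yaw deg 6.89 tilt [-1.9e-03  1.0e-04 -1.0e+00] w 0.017052914256307734 F [ 1.   0.4 -6.8]
```

View pics/S1w.png

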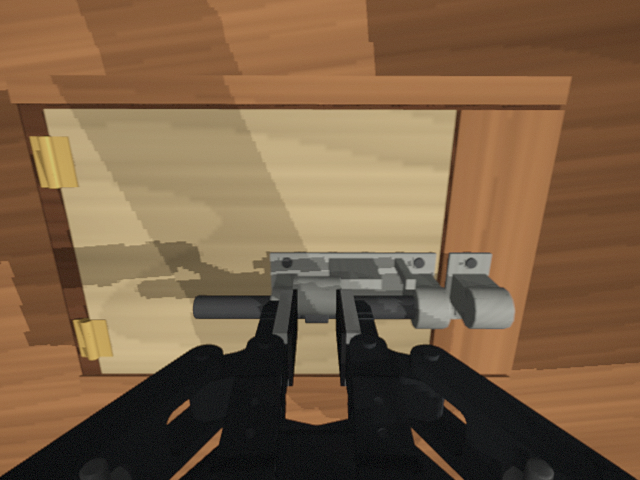

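View pics/S1s.png

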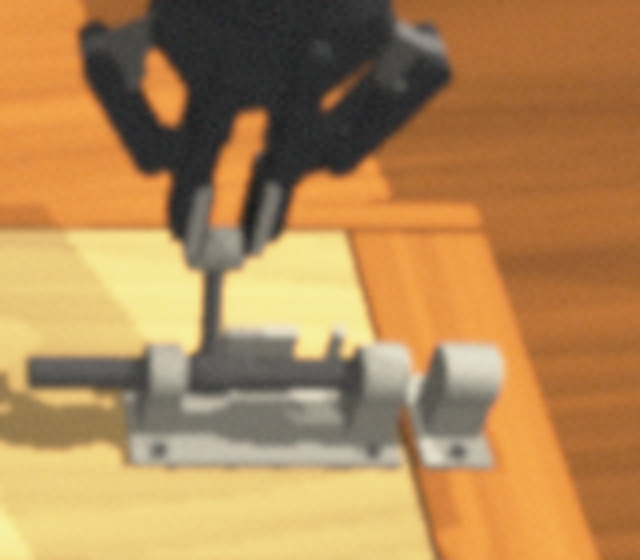

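The bolt tip is out of the keeper (gap visible near (410,385) in the scene crop), and its rear end now sticks out at left. Releasing and backing straight up.

Emit:
send_rows([
  [[0, 0, 0], 0, 50],
  [[0, 0, 0], 0, 50],
  [[0, 0, 0], 0, 50],
  [[0, 0, -15], 0, 50],
  [[0, 0, -40], 0, 50],
])

```text
t: 7.8
ee_pos: [0.5555, 0.2099, 0.1797]
tool_rot: [[-0.993, 0.12, -0.003], [0.12, 0.993, -0.0], [0.003, -0.001, -1.0]]
contact_force: [0.0, -0.2, 0.5]
grip_width: 0.0503
```

Emit:
send_rows([
  [[0, 0, -30], 0, 50],
  [[0, 0, -60], 0, 50],
  [[0, 0, -90], 0, 50],
  [[40, 0, -100], 0, 50],
  [[80, 0, -100], 0, 50],
])

```text
t: 8.43
ee_pos: [0.4762, 0.2202, 0.282]
tool_rot: [[-0.993, 0.12, 0.0], [0.12, 0.993, 0.002], [-0.0, 0.002, -1.0]]
contact_force: [-1.0, 0.7, -0.2]
grip_width: 0.0501
```

Emit:
send_rows([
  [[60, 0, 0], 0, 50],
  [[100, 0, 0], 0, 50],
  [[100, 0, 0], 0, 50],
  [[100, 0, 0], 0, 50],
  [[100, 0, 0], 0, 50],
])

```text
t: 9.05
ee_pos: [0.3782, 0.2322, 0.2822]
tool_rot: [[-0.993, 0.122, 0.001], [0.122, 0.993, 0.002], [-0.001, 0.002, -1.0]]
contact_force: [-0.1, -0.3, -0.0]
grip_width: 0.0499
```

```bash
python3 look.py E1; python3 m.py top E2; python3 g.py
python3 - <<'E'
import cv2,numpy as np
a=cv2.imread("pics/E2.png"); cv2.imwrite("pics/E2z.png",a)
E
```

```text
top long_handle 0.83 [218.2, 232.0] 433
top long_pivot 0.75 [222.2, 223.2] 1115
lid rect ((560.698486328125, 193.93408203125), (321.609619140625, 220.65426635742188), 82.93689727783203) 0.07023904179888743
8 X 0.5096800049192953 0.5570105755900586 knob Y [0.27343366 0.28334446 0.29501678] z [0.14107337 0.14801842 0.15072485] knob ctr [0.55318875 0.20927286]
10 X 0.4992878013386456 0.5465409261399475 knob Y [0.29141072 0.30140077 0.31288302] z [0.14106927 0.14809032 0.15072589] knob ctr [0.55303302 0.20929333]
12 X 0.48824942137687777 0.5356121557353068 knob Y [0.30880056 0.3189045  0.33032634] z [0.14106517 0.14811347 0.15072692] knob ctr [0.55282431 0.20919626]
9.3 [0.3773 0.2322 0.2818] yaw deg 6.95 tilt [ 2.0e-04  1.6e-03 -1.0e+00] w 0.050241873836689925 F [0.3 0.2 0.5]
```

View pics/E1s.png

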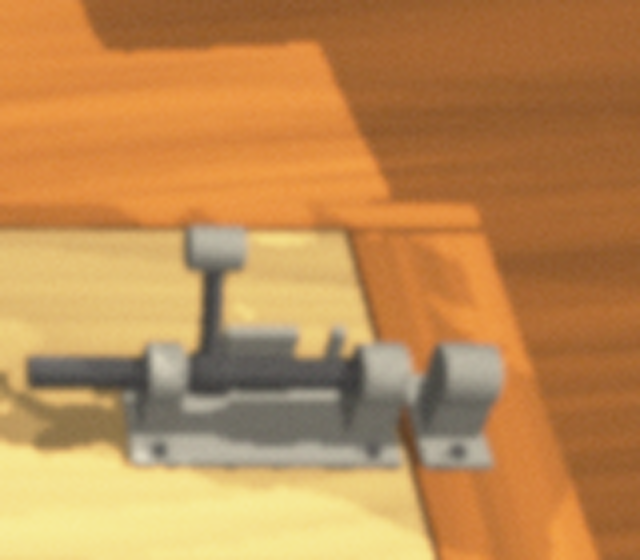

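View pics/E2z.png

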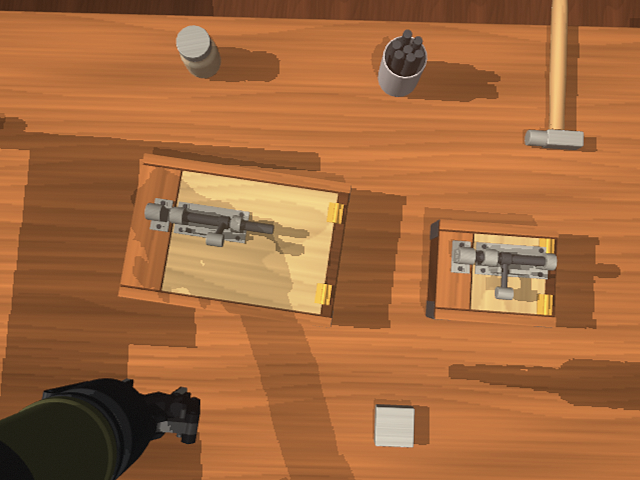

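The knob moved from Y 0.325–0.327 to 0.283, which is about 43 mm of slide. The small case looks unchanged and the arm is clear. Handing in.

```bash
python3 -c "
from h import *
print(r.close_job()); print(telemetry.state()['t'])"
```

```text
the job is handed in; nothing more can be done
None
the job is handed in; nothing more can be done
```

The long case is unbolted and the job is handed in. I lifted its handle by the knob to about 1.0 rad with the bolt still home. I then slid the bolt back, let go, and moved the arm well away.

**Last checks:**
- **Long bolt:** the top camera puts the slide at about 42–43 mm of the 45 mm travel, past the 32 mm needed. The scene picture shows the tip out of the keeper and the bolt lying still.
- **Small case:** its bolt looks unmoved in the last top picture; I did not measure it in numbers.
- **Arm:** it touched nothing at the end, with the contact force close to zero. The clock stood at about 9.3 s of the 32 s allowed.

**What went wrong or disagreed:**
- **First grip slipped:** the knob slid about 8 mm towards the fingertips and the handle only reached about 0.54 rad. I gripped it again harder and finished the lift.
- **Finger opening:** it read about 17 mm while holding the 22 mm knob; I did not find out why.
- **Camera positions:** the wrist and fixed cameras differed by about 3 mm on where the knob was.

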